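# Set the rack pointer to the third gap and push the block home

## Robot

A 6-joint arm with a two-finger parallel gripper is mounted at the origin on a cart in front of the work surface, level with it; the furniture and walls round the work are solid. World frame = base frame: x ahead of the robot, y to its left, z up, the work surface at z = 0. Lengths are in m, angles in degrees, forces in N, time in s.
With the tool pointing down it reaches from about 0.275 to 0.85 m from the base axis. Payload 5.2 kg.
Tool frame: the origin (TCP) lies on the mounting face of the last link; the fingertips stand 173 mm ahead of it and the grasp point (between the pads) lies 155 mm ahead of it; z points along the fingers, y is the line along which they close (so a half turn about z gives the same grasp; the last joint's range is limited). The gripper opens to 85 mm and grips with 20 to 120 N. Pads are 22 mm wide; open, the fingers measure 114 mm over their backs; the gripper's body (76 mm by 85 mm) begins 54 mm behind the grasp point. The pads swing forward as they close: fully open they stand 13 mm farther back than shut.
Start: joints at [60, 14.817, 87.949, -0, 77.235, -11.62], TCP at [0.173, 0.522, 0.405] pointing down, gripper open.
Joint ranges: [-179.93, 179.93], [-52.35, 119.4], [10.71, 147.94], [-69.91, 249.91], [12.55, 155.21], [-178.61, 178.61]. Speed limits (degrees/s): [147.25, 147.25, 180, 180, 180, 180].

## Interface

Orientations are given as [roll, pitch, yaw] about the fixed x, y, z axes, in that order (R = Rz(yaw) Ry(pitch) Rx(roll)).
In Python, from station import sense, get_image, calibration, job_done, cut_out gives the robot as it stands.
- The arm moves only by the tool drive_tool, never from a script. Its argument "steps" is text: rows parted by semicolons, each of 7 numbers parted by spaces: the gripper command: -1 is shut, 1 is fully open, values between are in proportion, then the shift along the tool's x, y, z as a fraction of full scale, then the turn, a rotation vector about the tool's x, y, z as a fraction of full scale. In form: grip dx dy dz wx wy wz; .... A call has exactly 10 rows; each row is the pose to reach, as a shift and turn from the pose commanded when the call began, along the tool's axes at that moment, turning the shorter way round; what a row does not reach only later rows make up. Full scale, the value 1, is 0.5 m for a shift and 360 degrees for a turn. A row lasts 1/8 s, in which the tool goes at most 62.5 mm and 10.7 degrees, less where a joint would pass 70% of its speed; a pose out of reach is approached as far as the arm can. A call with a number of a shift or a turn outside -1 to 1 is refused whole. A call with a gripper value outside its range is refused whole. The fingers move at their own pace and stop on an object; "newtons" is the grip in N (left out, the last holds). Time passes only in rows, so rows that repeat a pose let the fingers close, or fill a call up. It gives the time, the measured TCP pose, the force, the opening and the grip force at its end, in the units of the state.
- sense(): the state, without advancing time (a new reading comes with each control period).
- get_image(name): name is "side" or "top"; returns (picture, depth): 384x512x3 uint8, red, green, blue; 384x512 float32, m along the optical axis (not along the pixel's ray), 0 where there is no reading.
- calibration(name): a dict with "mtx" (3x3 intrinsics, pixels), "rvec" (rotation vector, rad) and "tvec" (3), from world to camera coordinates, as OpenCV has them. Camera axes: x right, y down, z forward; pixel columns grow to the right and rows downward; lengths in m; the calibration is good to about 2 mm. A picture is of the moment at which its call begins. calibration takes no time and is no camera call.
- job_done(): hands the job in; it is judged then, once.
Trained networks look in the newest picture that a camera, given by its name, has taken for a name from the list of things; names that differ only in an ending like _2 or _b are one class to them, and where a whole thing is asked for, a point or a joint stands for the part that bears it (a point fixed in the world has none). Each returns a list of dicts, best first, with "score" (0 to 1); they miss things now and then, are a little off and sometimes report something else, mostly with a low value. They report only what shows in the picture. A call takes as long as a camera call. They do not tell look-alikes from the thing itself.
- cut_out(camera, name): "region" (384x512 bool, what is visible of it) and "rect" ([left, top, right, bottom] in pixels, round what is visible of it).
The state is a dict: "time_s": time; "q": joint angles; "dq": joint speeds; "joint_torque": joint torques, N m; "ee_pos": TCP position; "tool_rot": TCP orientation; "contact_force": force on the tool from outside, world axes, zero at the start; "torque": the same for the moment, N m; "width": finger opening in m; "finger_force": force on a finger pad.
Only numpy, scipy, OpenCV 4.12 (cv2) and the standard library are available. Lean on these libraries where they do the work, as an engineer would, in place of code of your own. Each camera call takes 0.05 s, during which the arm holds its last target. There are 200 camera calls.

## Task

Count the gaps of the wooden rack from the end that carries the turned knob peg, every gap counted, filled or empty: with a fingertip, push the sliding pointer along the rail on the back board until it stands at the middle of the third gap. Then push the loose block that lies in front of the rack along the bench and end-first into that third gap until it is fully home against the back board, and leave it there with the pointer still at that gap. Only push: never lift or tip the block, and do not disturb the block already in the rack, the tape measure or the tin.

Things in the scene. Friction and masses are not known exactly. Their poses are not given: they have to be found in the camera images.
- rack: Fixed wooden rack, mm. Origin: on the bench, mid-length, at the back board's front face; x points into the gaps (away from robot), y along it. Board: x 0 to 24, y +-178, 60 high; rail on it to z 70. Dividers 46 high run forward: 12 thick at y -74, 0, 74 (to x -50); end blocks 24 thick at y -154, 154 (to x -56). Four gaps 62 wide, centres y 111, 37, -37, -111, no floor: parts slide on the bench.
- pointer (a joint): Grey pointer sliding on the rail. Value: its y in the rack's frame in m (0 = mid-rack, limits -0.135 and 0.135). It starts opposite the outermost gap on the +y side. About 2 N moves it, and it stays where it is left.
- pointer_tab (a point): Centre of the pointer's upright tab: 18 mm (rack x) by 14 mm (rack y), z = 84 to 120 mm. Under it a saddle 26 mm long along the rail, z = 71 to 85 mm; a thin pointed tongue sticks out 35 mm toward the gaps. The point is at z = 102 mm, 12 mm behind the back board's front face.
- start_peg: Turned wooden peg with round knob, 36 mm across, 40 mm high, fixed on top of one of the rack's end blocks (rack x = -32 mm, y = +154 or -154 mm): it marks the end from which gaps are counted. Origin: centre of its underside. The other end block bears only a flat square plug, 16 mm wide, 4 mm high.
- part_center (a point): Centre (20 mm above the bench) of the loose block to push: planed wood 50 x 70 x 40 mm (its x, y, z; the 70 mm length is its own y), 50 to 100 g, in front of the rack, its length within about 15 degrees of the rack's x. Fully home its end touches the back board, its centre is at rack x = -35 mm and it sticks 20 mm out of the gap.
- stored_part: An equal block already home in the outermost gap on the rack's -y side. Origin at the centre of its underside. Leave it.
- tape_measure: Loose yellow and black tape measure, 38 x 74 x 65 mm, standing to the left of the work. Origin at the centre of its underside. Leave it.
- tin_wax: Loose round tin of wax, 96 mm across, 52 mm high, to the right of the work. Origin at the centre of its underside. Leave it.
Things that resemble listed ones, but are neither listed nor needed, are in the scene too. Leave any green, pink or purple look-alike of the part that bears part_center alone.

How it is judged:
By the outcome, as a careful person would: the job done as asked, in the order asked, and still so for the second after the job is handed in, with the robot touching nothing.
It also fails if it takes over 58 s, if anything falls off the work surface, if the arm or the gripper's body presses on something with over 40 N, if the wrist force passes 120 N, or if a joint passes its speed limit or range.

## Working session

There is one attempt and no reset: what is moved stays moved. The work goes in short steps, Python scripts to look and compute and a tool call to move; the robot and the scene stay as the last step left them, time stands still between calls to the robot, and variables do not carry over. Pictures are saved under pics/ and viewed, at most 10 in all, crops included, and the job is handed in when it is done.

Besides the shell and the picture viewer there is one more tool, called after ">>>" as a command line: name --argument value ..., lists and objects as JSON in quotes. drive_tool: Moves the arm, as the interface text tells. Shift numbers are shares of 0.5 m and turn numbers shares of 360 degrees, none past 1 either way. Its arguments: {"type":"object","properties":{"steps":{"type":"string"},"newtons":{"type":"number"}},"required":["steps"]}

```bash
mkdir -p pics; cat > h.py <<'E'
import numpy as np, cv2
from station import *
def cam(n):
    c=calibration(n); R=cv2.Rodrigues(np.array(c["rvec"],float))[0]
    return np.array(c["mtx"],float),R,np.array(c["tvec"],float).ravel()
def cloud(n,d):
    K,R,t=cam(n); v,u=np.indices(d.shape)
    p=np.stack([(u-K[0,2])/K[0,0]*d,(v-K[1,2])/K[1,1]*d,d],-1)
    return (p-t)@R
def proj(n,P):
    K,R,t=cam(n); p=np.atleast_2d(P)@R.T+t; q=p@K.T; return q[:,:2]/q[:,2:]
def onplane(n,u,v,z):
    K,R,t=cam(n); r=R.T@np.linalg.inv(K)@np.array([u,v,1.]); c=-R.T@t
    return c+r*(z-c[2])/r[2]
def save(f,im): cv2.imwrite(f,im[:,:,::-1])
E
python3 - <<'E'
from h import *
a,da=get_image("top"); b,db=get_image("side")
np.savez("s0.npz",a=a,da=da,b=b,db=db)
save("pics/top0.png",a); save("pics/side0.png",b)
for n in("top","side"):
    K,R,t=cam(n); print(n,(-R.T@t).round(3),R[2].round(2),K[0,0])
    for k in("rack","part_center","pointer","start_peg","stored_part","tape_measure","tin_wax"):
        print(k,[(round(r["score"],2),list(map(int,r["rect"]))) for r in cut_out(n,k)])
E
```

```text
top [ 0.35  -0.026  1.607] [ 0.1  -0.01 -0.99] 457.8678209890679
rack [(0.77, [191, 140, 294, 170])]
part_center [(0.77, [268, 213, 291, 225]), (0.69, [254, 179, 272, 199]), (0.67, [229, 232, 249, 252]), (0.63, [293, 185, 316, 204]), (0.6, [198, 184, 222, 210]), (0.26, [268, 154, 285, 175])]
pointer []
start_peg [(0.42, [284, 153, 295, 162])]
stored_part [(0.63, [270, 154, 285, 176]), (0.49, [200, 143, 213, 159])]
tape_measure [(0.52, [150, 180, 171, 197])]
tin_wax [(0.6, [347, 178, 379, 203])]
side [ 0.277 -0.952  0.856] [ 0.2   0.75 -0.63] 461.59702094756267
rack [(0.8, [261, 143, 329, 243])]
part_center [(0.95, [209, 227, 236, 260]), (0.87, [239, 203, 270, 233]), (0.6, [173, 194, 198, 225]), (0.57, [222, 163, 248, 193])]
pointer [(0.53, [270, 142, 288, 159])]
start_peg [(0.65, [302, 208, 312, 233])]
stored_part [(0.74, [281, 209, 307, 238])]
tape_measure [(0.84, [218, 132, 236, 156])]
tin_wax [(0.73, [271, 296, 320, 353])]
```

View pics/top0.png

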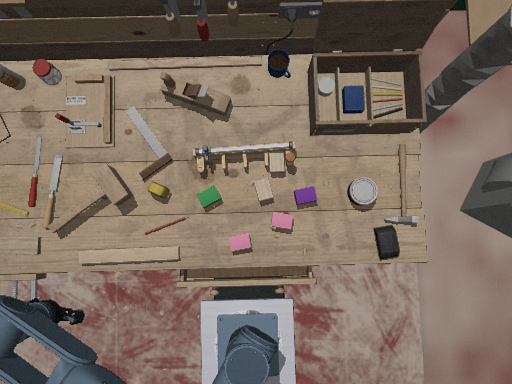

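View pics/side0.png

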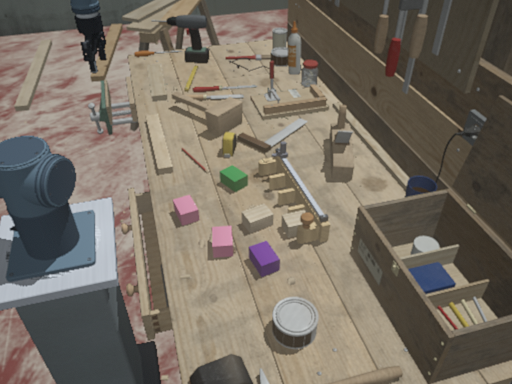

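The candidates for the block in the top picture are:
- plain wood (263,190)
- green (209,196)
- purple (305,195)
- pink (282,220)
- pink (240,242)
- the stored block in the rack (277,163)

I choose the plain wood one at (263,190), and will check it and the peg in a close crop.

```bash
python3 - <<'E'
from h import *
z=np.load("s0.npz"); a,b=z["a"],z["b"]
A=cv2.resize(a[135:215,185:315],None,fx=6,fy=6,interpolation=cv2.INTER_CUBIC)[:, :780]
B=cv2.resize(b[135:250,215:345],None,fx=5,fy=5,interpolation=cv2.INTER_CUBIC)
save("pics/A.png",A); save("pics/B.png",B)
for n,d in(("top",z["da"]),("side",z["db"])):
    P=cloud(n,d)
    ok=(d>0)&(P[...,0]>.3)&(P[...,0]<.75)&(abs(P[...,1])<.35)
    zz=P[...,2][ok]; print(n,"bench z",np.median(zz[abs(zz)<.02]))
    pts=P[ok&(P[...,2]>.025)&(P[...,2]<.06)]
    print(len(pts))
    # wood block
    r=max(cut_out(n,"part_center"),key=lambda r:-abs((r["rect"][0]+r["rect"][2])/2-(263 if n=="top" else 257))-abs((r["rect"][1]+r["rect"][3])/2-(190 if n=="top" else 218)))
    q=P[r["region"]]; q=q[(q[:,2]>.033)&(q[:,2]<.05)]
    print("block top",len(q),np.median(q[:,2]),cv2.minAreaRect((q[:,:2]*1000).astype(np.float32)))
    for k in("rack","start_peg","pointer","stored_part"):
        for r in cut_out(n,k)[:1]:
            q=P[r["region"]&(d>0)]; print(k,q.mean(0).round(3),q.min(0).round(3),q.max(0).round(3))
E
```

```text
top bench z 0.00034689092178081567
2736
block top 287 0.039911138885125964 ((526.6156005859375, -68.12322235107422), (70.95392608642578, 50.11682891845703), 13.197747230529785)
rack [0.652 0.004 0.056] [ 0.591 -0.182 -0.003] [0.685 0.173 0.126]
start_peg [ 0.628 -0.158  0.082] [ 0.614 -0.171  0.017] [ 0.644 -0.144  0.09 ]
stored_part [ 0.619 -0.117  0.036] [ 0.585 -0.144 -0.006] [ 0.658 -0.091  0.048]
side bench z -0.0016490942843397144
4255
block top 361 0.03776493169494386 ((523.9757080078125, -69.16665649414062), (71.87704467773438, 54.57494354248047), 13.294304847717285)
rack [ 0.643 -0.023  0.041] [ 0.588 -0.187 -0.005] [0.714 0.221 0.117]
start_peg [ 0.627 -0.166  0.071] [ 0.611 -0.181  0.033] [ 0.659 -0.135  0.086]
pointer [0.653 0.117 0.089] [0.625 0.107 0.056] [0.67  0.151 0.12 ]
stored_part [ 0.603 -0.122  0.029] [ 0.584 -0.162 -0.005] [ 0.654 -0.05   0.081]
```

View pics/A.png

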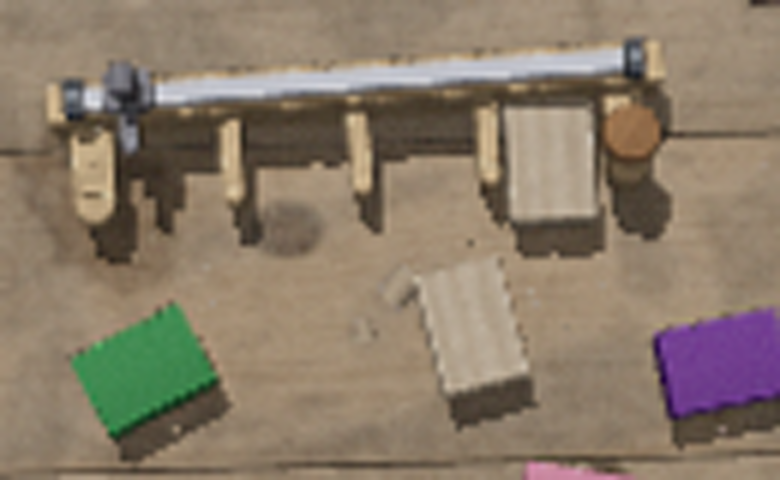

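View pics/B.png

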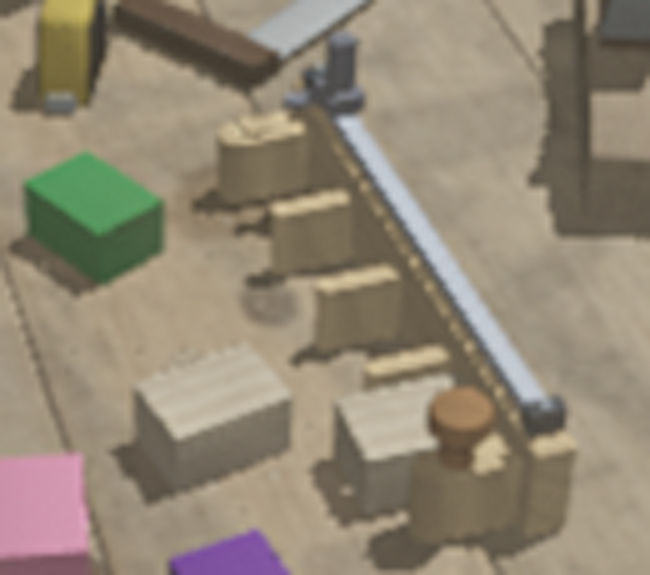

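The crops show the round knob peg at the right (−y) end, at A(633,130). The other end at A(95,170) carries only a flat plug, and the pointer is at A(123,90). The third gap counted from the knob is therefore rack y = +37, between the dividers at A(232,160) and A(360,150). The plain wood block is at A(475,330). Next I fit the rack pose.

```bash
cat >> h.py <<'E'
from scipy.optimize import minimize
from scipy.spatial import cKDTree
RECT=[(-50,0,-80,-68),(-50,0,-6,6),(-50,0,68,80),(-56,0,-166,-142),(-56,0,142,166)]
def fitrack(n,d,x0=(.655,0,.05)):
    P=cloud(n,d).reshape(-1,3); m=(d.ravel()>0)&(P[:,0]>.57)&(P[:,0]<.72)&(abs(P[:,1])<.2); P=P[m]
    lo=P[(P[:,2]>.0425)&(P[:,2]<.0495),:2]; hi=P[(P[:,2]>.054)&(P[:,2]<.074)&(P[:,0]>.63),:2]
    G=lambda r:np.stack(np.meshgrid(np.arange(r[0],r[1]+.1,2),np.arange(r[2],r[3]+.1,2)),-1).reshape(-1,2)/1e3
    ml=np.vstack([G(r) for r in RECT]); mh=G((0,24,-178,178))
    T=[(cKDTree(ml),ml,lo),(cKDTree(mh),mh,hi)]
    def f(p):
        c,s=np.cos(p[2]),np.sin(p[2]); R=np.array([[c,-s],[s,c]]); e=0
        for t,mm,o in T:
            q=(o-p[:2])@R
            e+=np.minimum(t.query(q)[0],.012).mean()+.7*np.minimum(cKDTree(q).query(mm)[0],.012).mean()
        return e
    rs=[minimize(f,(x0[0]+dx,x0[1]+dy,y),method="Nelder-Mead",options=dict(initial_simplex=np.array([[x0[0]+dx,x0[1]+dy,y]]*4)+np.vstack([np.zeros(3),np.diag([.008,.008,.03])]))) for dx in(-.01,.01) for dy in(-.008,.008) for y in(-.08,0,.08)]
    r=min(rs,key=lambda r:r.fun); return r.x,r.fun,len(lo),len(hi)
E
python3 - <<'E'
from h import *
z=np.load("s0.npz"); s=sense()
for n,d in(("top",z["da"]),("side",z["db"])):
    x,f,a,b=fitrack(n,d); print(n,x[:2].round(4),np.degrees(x[2]).round(2),f,a,b)
    c,sn=np.cos(x[2]),np.sin(x[2]); R=np.array([[c,-sn],[sn,c]])
    for q in((-.032,-.154),(-.035,.037),(-.035,-.111),(.012,.111)): print(q,(x[:2]+R@q).round(4))
    P=cloud(n,d); m=(d>0)&(P[...,2]>.092)&(P[...,2]<.125)&(P[...,0]>.6)&(P[...,0]<.7)&(P[...,1]>.05)&(P[...,1]<.16)
    q=P[m]; print("tab",len(q),q.mean(0).round(4),q.min(0).round(4),q.max(0).round(4))
print(s["ee_pos"],s["tool_rot"],s["time_s"],s["width"])
E
```

```text
top [ 0.654  -0.0062] 2.77 0.008572380995634614 296 612
(-0.032, -0.154) [ 0.6295 -0.1615]
(-0.035, 0.037) [0.6173 0.0291]
(-0.035, -0.111) [ 0.6244 -0.1187]
(0.012, 0.111) [0.6606 0.1053]
tab 31 [0.6568 0.1221 0.1134] [0.6323 0.1158 0.0927] [0.6676 0.1287 0.1232]
side [ 0.6513 -0.0088] 3.11 0.007105825546108684 373 696
(-0.032, -0.154) [ 0.6277 -0.1643]
(-0.035, 0.037) [0.6143 0.0262]
(-0.035, -0.111) [ 0.6224 -0.1215]
(0.012, 0.111) [0.6572 0.1027]
tab 53 [0.6563 0.1183 0.1067] [0.6491 0.1128 0.0922] [0.6659 0.1261 0.12  ]
[0.17339534 0.52194335 0.40469508] [-1.79997271e+02  2.17317314e-04  1.61620841e+02] 1.3 0.08547891747232829
```

```bash
cat >> h.py <<'E'
O=np.array([.6527,-.0075]); YR=2.9
def rk(x,y):
    a=np.radians(YR); return O+np.array([[np.cos(a),-np.sin(a)],[np.sin(a),np.cos(a)]])@[x,y]
from scipy.spatial.transform import Rotation as Ro
def rows(*tg):  # targets (x,y,z,yaw) world TCP -> rows relative to the present pose
    s=sense(); R0=Ro.from_euler("xyz",s["tool_rot"],degrees=True)
    for t in tg:
        d=R0.inv().apply(np.array(t[:3])-s["ee_pos"])/.5
        w=(R0.inv()*Ro.from_euler("xyz",[180,0,t[3]],degrees=True)).as_rotvec(degrees=True)/360
        print(np.r_[d,w].round(4))
    print("now",s["ee_pos"].round(4),s["tool_rot"].round(2),s["contact_force"].round(1),s["width"],s["time_s"],s["q"].round(0))
E
python3 - <<'E'
from h import *
p=rk(.012,.17); rows((*p,.34,182.9),(*p,.268,182.9))
E
```

```text
[-1.1426 -0.3771  0.1294 -0.     -0.     -0.0591]
[-1.1426 -0.3771  0.2734 -0.     -0.     -0.0591]
now [0.1734 0.5219 0.4047] [-180.      0.    161.62] [-0.1  0.2  0.4] 0.08547891747232829 1.3 [ 60.  15.  88.  -0.  77. -12.]
```

>>> drive_tool --steps "-1 -0.12 -0.04 0 0 0 -0.01; -1 -0.24 -0.08 0 0 0 -0.02; -1 -0.36 -0.12 0 0 0 -0.03; -1 -0.48 -0.16 0 0 0 -0.04; -1 -0.6 -0.2 0 0 0 -0.05; -1 -0.7 -0.24 0.03 0 0 -0.059; -1 -0.8 -0.28 0.06 0 0 -0.059; -1 -0.9 -0.32 0.09 0 0 -0.059; -1 -0.96 -0.36 0.11 0 0 -0.059; -1 -0.96 -0.377 0.129 0 0 -0.059" --newtons 30

```text
time_s: 2.55
ee_pos: [0.5711, 0.1896, 0.3393]
tool_rot: [-180.0, 0.0, -177.3]
contact_force: [-0.5, 0.1, -0.3]
width: -0.0001
finger_force: 0.0
```

```bash
python3 - <<'E'
from h import *
p=rk(.012,.17); q=rk(.012,.06); rows((*p,.34,182.9),(*p,.268,182.9),(*q,.268,182.9))
E
```

```text
[-1.673e-01 -6.130e-02 -1.400e-03 -1.000e-04  0.000e+00 -6.000e-04]
[-1.673e-01 -6.120e-02  1.426e-01 -1.000e-04  0.000e+00 -6.000e-04]
[-1.681e-01 -2.812e-01  1.427e-01 -1.000e-04  0.000e+00 -6.000e-04]
now [0.5711 0.1896 0.3393] [-179.97    0.   -177.32] [-0.5  0.1 -0.3] -0.00012948774195915274 2.55 [  8.  23.  86.  -0.  71. -85.]
```

>>> drive_tool --steps "-1 -0.08 -0.03 0 0 0 0; -1 -0.14 -0.055 0 0 0 0; -1 -0.167 -0.061 0 0 0 -0.0006; -1 -0.167 -0.061 0.04 0 0 -0.0006; -1 -0.167 -0.061 0.08 0 0 -0.0006; -1 -0.167 -0.061 0.12 0 0 -0.0006; -1 -0.167 -0.061 0.143 0 0 -0.0006; -1 -0.167 -0.061 0.143 0 0 -0.0006; -1 -0.167 -0.061 0.143 0 0 -0.0006; -1 -0.167 -0.061 0.143 0 0 -0.0006"

```text
time_s: 3.8
ee_pos: [0.6547, 0.1655, 0.2698]
tool_rot: [180.0, 0.1, -176.9]
contact_force: [0.5, 0.4, 0.2]
width: 0.0005
finger_force: 0.0
```

```bash
python3 - <<'E'
from h import *
b,db=get_image("side"); save("pics/s1.png",cv2.resize(b[90:240,200:360],None,fx=4,fy=4,interpolation=cv2.INTER_CUBIC))
P=cloud("side",db); m=(db>0)&(P[...,2]>.092)&(P[...,2]<.118)&(P[...,0]>.6)&(P[...,0]<.7)&(P[...,1]>.05)&(P[...,1]<.25)
q=P[m]; print(np.histogram(q[:,1],np.arange(.09,.2,.005)))
print(np.histogram(q[:,0],np.arange(.63,.69,.005)))
rows((*rk(.012,.059),.268,182.9))
E
```

```text
(array([ 0,  0,  0,  0, 13, 27, 12,  1,  0,  0,  0,  1, 17, 17,  7,  3,  4,
        0,  0,  0,  0,  0]), array([0.09 , 0.095, 0.1  , 0.105, 0.11 , 0.115, 0.12 , 0.125, 0.13 ,
       0.135, 0.14 , 0.145, 0.15 , 0.155, 0.16 , 0.165, 0.17 , 0.175,
       0.18 , 0.185, 0.19 , 0.195, 0.2  ]))
(array([ 0,  2, 17, 18, 27, 20, 18,  0,  0,  0,  0]), array([0.63 , 0.635, 0.64 , 0.645, 0.65 , 0.655, 0.66 , 0.665, 0.67 ,
       0.675, 0.68 , 0.685]))
[-0.002  -0.2273  0.0034  0.      0.0003  0.0005]
now [0.6546 0.1654 0.2697] [ 1.7999e+02  9.0000e-02 -1.7693e+02] [-0.3  0.5  0.1] -1.4154131142296757e-05 3.85 [  5.  33.  79.   0.  68. -88.]
```

View pics/s1.png

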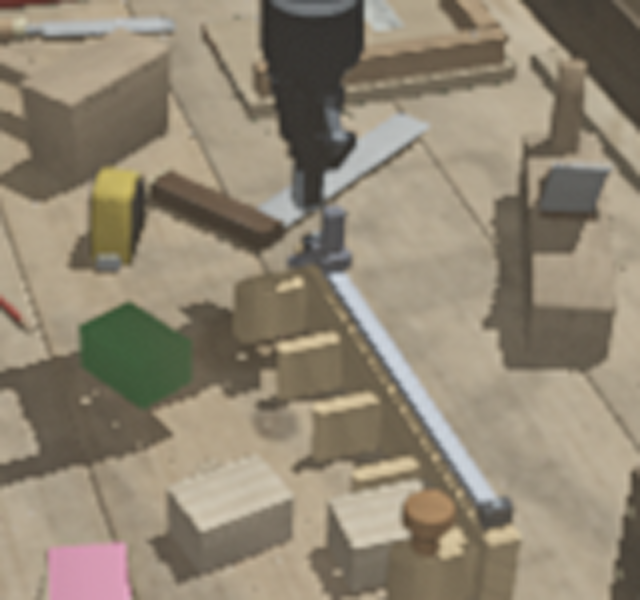

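The finger stands just left of the pointer tab (crop 333,230), in line with it. Now I push.

>>> drive_tool --steps "-1 0 -0.03 0.003 0 0 0; -1 0 -0.06 0.003 0 0 0; -1 0 -0.09 0.003 0 0 0; -1 -0.001 -0.12 0.003 0 0 0; -1 -0.001 -0.15 0.003 0 0 0; -1 -0.002 -0.175 0.003 0 0 0; -1 -0.002 -0.195 0.003 0 0 0; -1 -0.002 -0.21 0.003 0 0 0; -1 -0.002 -0.22 0.003 0 0 0; -1 -0.002 -0.22 0.003 0 0 0"

```text
time_s: 5.1
ee_pos: [0.6616, 0.0552, 0.2673]
tool_rot: [-180.0, 0.0, -176.9]
contact_force: [-0.2, -0.1, 0.3]
width: -0.0002
finger_force: 0.0
```

```bash
python3 - <<'E'
from h import *
b,db=get_image("side"); a,da=get_image("top"); np.savez("s2.npz",a=a,da=da,b=b,db=db)
save("pics/s2.png",cv2.resize(b[110:230,230:350],None,fx=5,fy=5,interpolation=cv2.INTER_CUBIC))
P=cloud("side",db); m=(db>0)&(P[...,2]>.09)&(P[...,2]<.118)&(P[...,0]>.6)&(P[...,0]<.7)&(P[...,1]>-.02)&(P[...,1]<.15)
q=P[m]; print(np.histogram(q[:,1],np.arange(-.01,.12,.005)))
a=np.radians(YR)
c=rk(.012,.037); print(c, [proj("side",np.r_[rk(.012,y),.12]).round(1) for y in(.030,.037,.044)])
rows((*c,.268,182.9))
E
```

```text
(array([ 0,  0,  0,  0,  0,  0,  7, 38, 15,  7,  8, 14,  9,  6,  2,  0,  0,
        0,  0,  0,  0,  0,  0,  0,  0]), array([-0.01 , -0.005,  0.   ,  0.005,  0.01 ,  0.015,  0.02 ,  0.025,
        0.03 ,  0.035,  0.04 ,  0.045,  0.05 ,  0.055,  0.06 ,  0.065,
        0.07 ,  0.075,  0.08 ,  0.085,  0.09 ,  0.095,  0.1  ,  0.105,
        0.11 ,  0.115]))
[0.66281269 0.03005973] [array([[295.8, 160. ]]), array([[294.9, 158.6]]), array([[293.9, 157.2]])]
[ 0.0003 -0.0511 -0.0012 -0.0001  0.0002  0.0005]
now [0.6616 0.0556 0.2674] [-1.7997e+02  6.0000e-02 -1.7692e+02] [-0.3 -0.6 -0.2] 2.6163291782512228e-05 5.2 [ -5.  33.  81.  -0.  67. -98.]
```

View pics/s2.png

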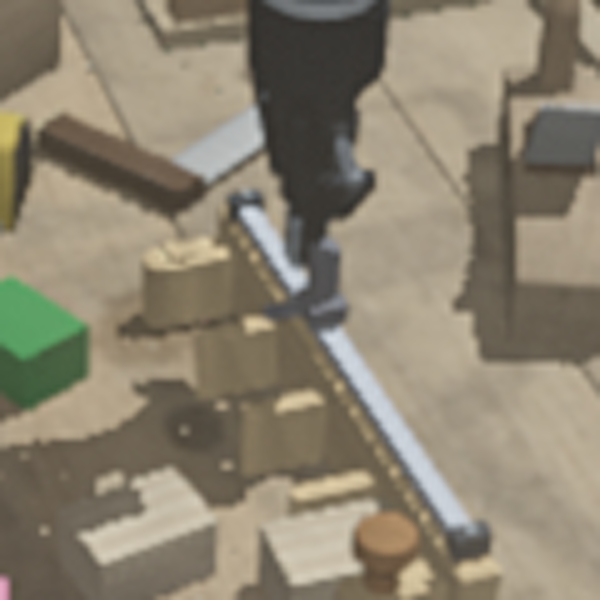

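The tab top is at about image pixel (295,158.6), against a prediction of (294.9,158.6) for 37 mm. Finger geometry gives about 41 mm, so I nudge 2 mm more, back off, lift and measure.

>>> drive_tool --steps "-1 0 -0.002 0 0 0 0; -1 0 -0.004 0 0 0 0; -1 0 -0.004 0 0 0 0; -1 0 0.02 0 0 0 0; -1 0 0.06 0 0 0 0; -1 0 0.06 -0.06 0 0 0; -1 -0 0.06 -0.16 0 0 0; -1 0.1 0.06 -0.2 0 0 0; -1 0.22 0.06 -0.2 0 0 0; -1 0.34 0.06 -0.2 0 0 0"

```text
time_s: 6.45
ee_pos: [0.488, 0.0776, 0.3675]
tool_rot: [180.0, 0.0, -176.9]
contact_force: [0.1, -0.6, 0.3]
width: 0.0
finger_force: 0.0
```

```bash
cat >> h.py <<'E'
def tab():
    a=np.radians(YR); R=np.array([[np.cos(a),-np.sin(a)],[np.sin(a),np.cos(a)]])
    for n in("top","side"):
        a,d=get_image(n); P=cloud(n,d); q=(P[...,:2]-O)@R
        m=(d>0)&(P[...,2]>.09)&(P[...,2]<.13)&(abs(q[...,0]-.012)<.02)&(abs(q[...,1]-.037)<.03)
        print(n,"tab rack",m.sum(),q[m].mean(0).round(4),np.percentile(q[m],[5,95],axis=0).round(4).tolist())
        np.savez(n+".npz",a=a,d=d)
E
python3 - <<'E'
from h import *
tab()
z=np.load("s0.npz")
for n in("top","side"):
    x,f,_,_=fitrack(n,np.load(n+".npz")["d"]); print(x.round(4),np.degrees(x[2]),f)
    d=np.load(n+".npz")["d"];P=cloud(n,d)
    # block top
    r=[r for r in cut_out(n,"part_center")]
    for k in r:
        q=P[k["region"]&(d>0)]; q=q[(q[:,2]>.034)&(q[:,2]<.048)]
        if len(q)>50: print(n,round(k["score"],2),[np.round(v,1) for v in cv2.minAreaRect((q[:,:2]*1000).astype(np.float32))],len(q))
rows((0.45,-.2,.3,182.9))
E
```

```text
top tab rack 32 [0.0115 0.0391] [[0.0041, 0.0329], [0.0208, 0.0461]]
side tab rack 68 [0.01   0.0358] [[0.0028, 0.0309], [0.0186, 0.0424]]
[ 0.6544 -0.0053  0.0463] 2.6523309898642338 0.009720809890522807
top 0.87 [array([526.3, -68.1]), array([69.9, 49.7]), np.float64(13.8)] 278
top 0.75 [array([ 501.2, -211. ]), array([48.3, 65.3]), np.float64(10.6)] 245
top 0.6 [array([347.1,  17.9]), array([49.2, 69. ]), np.float64(9.7)] 270
top 0.51 [array([ 417.1, -128.3]), array([69.9, 50.1]), np.float64(78.9)] 281
[ 0.6512 -0.0084  0.0532] 3.0491298078452598 0.007553630168764737
side 0.97 [array([ 499.9, -213.8]), array([50.6, 73. ]), np.float64(10.3)] 470
side 0.88 [array([524.5, -69. ]), array([70.9, 53.9]), np.float64(14.7)] 350
side 0.82 [array([344.5,  17.5]), array([50.2, 77.7]), np.float64(9.7)] 334
side 0.81 [array([504.1, 118.9]), array([51.3, 74.3]), np.float64(25.8)] 248
side 0.73 [array([ 415.9, -127.7]), array([78.3, 48. ]), np.float64(78.5)] 402
[ 1.080e-01 -5.500e-01  1.353e-01  0.000e+00  1.000e-04  7.000e-04]
now [0.4888 0.0775 0.3677] [ 1.8000e+02  5.0000e-02 -1.7687e+02] [ 1.6 -0.2  0.5] 0.00014889941154613154 6.65 [ -4.  11.  99.   0.  71. -97.]
```

Both cameras put the pointer at about 37 mm. Next I go to the −y side of the block.

```bash
python3 - <<'E'
from h import *
rows((.5377,-.118,.25,103.8),(.5377,-.118,.183,103.8))
E
```

```text
[-7.610e-02 -3.958e-01  2.355e-01  1.000e-04  1.000e-04  2.204e-01]
[-7.590e-02 -3.959e-01  3.695e-01  1.000e-04  1.000e-04  2.204e-01]
now [0.4888 0.0775 0.3677] [ 1.8000e+02  5.0000e-02 -1.7687e+02] [ 1.6 -0.2  0.5] 0.00014889941154613154 6.65 [ -4.  11.  99.   0.  71. -97.]
```

>>> drive_tool --steps "-0.29 -0.01 -0.06 0.02 0 0 0.028; -0.29 -0.02 -0.12 0.04 0 0 0.056; -0.29 -0.03 -0.18 0.06 0 0 0.084; -0.29 -0.04 -0.24 0.09 0 0 0.112; -0.29 -0.05 -0.3 0.12 0 0 0.14; -0.29 -0.06 -0.35 0.15 0 0 0.168; -0.29 -0.076 -0.38 0.18 0 0 0.196; -0.29 -0.076 -0.396 0.21 0 0 0.22; -0.29 -0.076 -0.396 0.235 0 0 0.22; -0.29 -0.076 -0.396 0.235 0 0 0.22"

```text
time_s: 7.9
ee_pos: [0.5389, -0.1188, 0.2486]
tool_rot: [-179.9, -0.1, 104.1]
contact_force: [0.2, 0.0, 0.3]
width: 0.0301
finger_force: 0.0
```

```bash
python3 - <<'E'
from h import *
e=rk(-.137,.001)
rows((.5377,-.118,.183,103.8),(.5341,-.1035,.183,103.8),(*e,.183,92.9))
E
```

```text
[ 0.0019 -0.0017  0.1312 -0.0002 -0.0002  0.0007]
[ 0.0317 -0.0017  0.1312 -0.0002 -0.0002  0.0007]
[ 2.154e-01  6.700e-03  1.314e-01 -2.000e-04 -2.000e-04  3.100e-02]
now [ 0.5389 -0.1188  0.2486] [-1.7992e+02 -8.0000e-02  1.0406e+02] [0.2 0.  0.3] 0.030135756502736026 7.9 [-24.  24.  99.   0.  57. -38.]
```

>>> drive_tool --steps "-0.29 0.002 -0.002 0.05 0 0 0.0007; -0.29 0.002 -0.002 0.1 0 0 0.0007; -0.29 0.002 -0.002 0.131 0 0 0.0007; -0.29 0.002 -0.002 0.131 0 0 0.0007; -0.29 0.012 -0.002 0.131 0 0 0.0007; -0.29 0.022 -0.002 0.131 0 0 0.001; -0.29 0.032 -0.002 0.131 0 0 0.001; -0.29 0.042 -0.002 0.131 0 0 0.002; -0.29 0.052 -0.001 0.131 0 0 0.003; -0.29 0.062 -0.001 0.131 0 0 0.004"

```text
time_s: 9.15
ee_pos: [0.5306, -0.089, 0.1843]
tool_rot: [180.0, 0.0, 102.4]
contact_force: [0.9, -0.4, 0.5]
width: 0.0305
finger_force: 0.4
```

```bash
cat >> h.py <<'E'
def block(lim=((.35,-.12),(.66,.09))):
    a=np.radians(YR); R=np.array([[np.cos(a),-np.sin(a)],[np.sin(a),np.cos(a)]])
    for n in("top","side"):
        im,d=get_image(n); P=cloud(n,d); np.savez(n+".npz",a=im,d=d)
        for k in cut_out(n,"part_center"):
            q=P[k["region"]&(d>0)]; q=q[(q[:,2]>.034)&(q[:,2]<.048)]
            if len(q)<60: continue
            c,sz,an=cv2.minAreaRect((q[:,:2]*1000).astype(np.float32))
            col=np.median(im[k["region"]],axis=0)
            print(n,round(k["score"],2),"world",np.round(c,1),"rack",((np.array(c)/1e3-O)@R*1e3).round(1),np.round(sz,1),round(an,1),len(q),col)
E
python3 - <<'E'
from h import *
block(); rows((*rk(-.137,.001),.183,92.9))
im=np.load("top.npz")["a"]; save("pics/t3.png",cv2.resize(im[130:230,190:320],None,fx=5,fy=5,interpolation=cv2.INTER_CUBIC))
E
```

```text
top 0.87 world [ 501.8 -212.8] rack [-161.  -197.4] [49.4 70.3] 9.2 272 [118.   65.5 149. ]
top 0.7 world [507.4 119.4] rack [-138.7  134.1] [50.7 67.7] 26.7 274 [ 67. 143.  85.]
top 0.68 world [516.  -55.2] rack [-139.   -40.7] [53.2 48.9] 13.7 149 [185. 170. 149.]
top 0.42 world [ 411.6 -146.4] rack [-247.8 -126.5] [27.3 44.9] 86.9 99 [117.  71.  86.]
side 0.8 world [345.1  17.2] rack [-305.9   40.2] [50.6 80.5] 10.2 331 [194.5 141.  159. ]
side 0.72 world [504.9 118.6] rack [-141.2  133.4] [51.7 73.2] 24.6 240 [ 83. 113.  79.]
side 0.68 world [ 415.7 -128.7] rack [-242.8 -109. ] [74.9 48.1] 78.5 404 [133.  94. 106.]
side 0.67 world [ 499.6 -213.6] rack [-163.3 -198.1] [51.3 74. ] 9.0 469 [135.  88. 161.]
[ 0.154   0.0039  0.0023 -0.     -0.      0.0265]
now [ 0.5305 -0.089   0.1841] [-1.7998e+02 -1.0000e-02  1.0245e+02] [ 0.3 -0.2 -0.1] 0.030386492900866757 9.35 [-21.  28. 104.   0.  48. -34.]
```

View pics/t3.png

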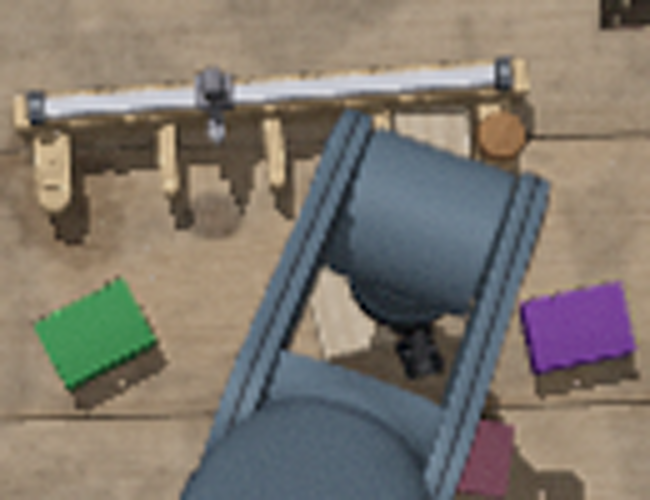

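The pointer (crop 213,95) stands mid third gap, and the block (345,320) is partly hidden by the arm but moving along with the fingers. I continue the side push, turning as I go.

>>> drive_tool --steps "-0.29 0.015 0 0.002 0 0 0.003; -0.29 0.03 0 0.002 0 0 0.006; -0.29 0.046 0.001 0.002 0 0 0.009; -0.29 0.062 0.001 0.002 0 0 0.012; -0.29 0.078 0.002 0.002 0 0 0.015; -0.29 0.094 0.002 0.002 0 0 0.018; -0.29 0.11 0.003 0.002 0 0 0.021; -0.29 0.126 0.003 0.002 0 0 0.024; -0.29 0.142 0.004 0.002 0 0 0.0265; -0.29 0.154 0.004 0.002 0 0 0.0265"

```text
time_s: 10.6
ee_pos: [0.5159, -0.0131, 0.1832]
tool_rot: [180.0, -0.0, 92.9]
contact_force: [0.0, 0.3, -0.4]
width: 0.0303
finger_force: 0.2
```

>>> drive_tool --steps "-0.29 0 0 0 0 0 0; -0.29 -0.02 0 0 0 0 0; -0.29 -0.06 0 0 0 0 0; -0.29 -0.08 0 -0.06 0 0 0; -0.29 -0.08 0 -0.14 0 0 0; -0.29 -0.09 -0.08 -0.2 0 0 0; -0.29 -0.12 -0.18 -0.2 0 0 0; -0.29 -0.16 -0.28 -0.2 0 0 0; -0.29 -0.2 -0.34 -0.2 0 0 0; -0.29 -0.2 -0.34 -0.2 0 0 0"

```text
time_s: 11.85
ee_pos: [0.3496, -0.124, 0.2835]
tool_rot: [180.0, 0.0, 92.6]
contact_force: [-0.2, -0.2, -0.6]
width: 0.0303
finger_force: 0.0
```

```bash
python3 - <<'E'
from h import *
block(); rows((.4,-.0,.25,182.9))
E
```

```text
top 0.71 world [514.4  23.1] rack [-136.6   37.5] [70.3 49.9] 2.7 275 [183. 167. 147.]
top 0.68 world [507.9 118.9] rack [-138.2  133.6] [50.6 66.5] 26.9 256 [ 65. 140.  82.]
top 0.52 world [ 502.1 -212.6] rack [-160.8 -197.3] [50.4 70.1] 10.1 271 [116.  64. 146.]
side 0.97 world [504.  118.6] rack [-142.2  133.5] [52.4 75. ] 27.0 256 [ 84.  125.   85.5]
side 0.89 world [ 415.7 -128.9] rack [-242.8 -109.2] [74.7 48. ] 78.5 402 [216. 158. 181.]
side 0.76 world [357.8   7.6] rack [-293.8   30. ] [30.6 55. ] 1.5 133 [143.5 104.  113. ]
side 0.71 world [ 500.3 -216.7] rack [-162.8 -201.2] [50.7 69. ] 10.8 430 [130.  89. 158.]
side 0.61 world [512.1  21.9] rack [-139.    36.5] [69.7 56.3] 4.1 300 [158.5 147.5 127.5]
[ 2.399e-01  1.084e-01  6.680e-02  0.000e+00  1.000e-04 -2.501e-01]
now [ 0.3519 -0.1225  0.2834] [1.7996e+02 2.0000e-02 9.2870e+01] [ 0.1 -0.8  0.3] 0.02996481353365962 12.05 [-37.   4. 120.   0.  56. -39.]
```

The block is staged at rack (−137, 37) mm and is aligned. Next I go behind its end for the straight push.

```bash
python3 - <<'E'
from h import *
p=rk(-.203,.037); rows((*p,.25,182.9),(*p,.183,182.9))
E
```

```text
[ 2.734e-01  2.063e-01  6.690e-02  0.000e+00  1.000e-04 -2.501e-01]
[ 2.735e-01  2.062e-01  2.009e-01  0.000e+00  1.000e-04 -2.501e-01]
now [ 0.3519 -0.1225  0.2834] [1.7996e+02 2.0000e-02 9.2870e+01] [ 0.1 -0.8  0.3] 0.02996481353365962 12.05 [-37.   4. 120.   0.  56. -39.]
```

>>> drive_tool --steps "-0.58 0.03 0.02 0 0 0 -0.028; -0.58 0.06 0.05 0 0 0 -0.056; -0.58 0.1 0.08 0.01 0 0 -0.084; -0.58 0.14 0.11 0.02 0 0 -0.112; -0.58 0.18 0.14 0.03 0 0 -0.14; -0.58 0.21 0.17 0.04 0 0 -0.168; -0.58 0.24 0.19 0.05 0 0 -0.196; -0.58 0.26 0.206 0.06 0 0 -0.224; -0.58 0.273 0.206 0.067 0 0 -0.25; -0.58 0.273 0.206 0.067 0 0 -0.25"

```text
time_s: 13.3
ee_pos: [0.4475, 0.0206, 0.2491]
tool_rot: [180.0, -0.1, -177.0]
contact_force: [-0.4, 0.4, 0.4]
width: 0.0177
finger_force: 0.0
```

```bash
python3 - <<'E'
from h import *
rows((*rk(-.203,.037),.183,182.9),(*rk(-.183,.037),.183,182.9),(*rk(-.12,.037),.183,182.9),(*rk(-.081,.037),.183,182.9))
E
```

```text
[-1.100e-03 -2.800e-03  1.323e-01  1.000e-04 -2.000e-04  2.000e-04]
[-4.110e-02 -2.900e-03  1.322e-01  1.000e-04 -2.000e-04  2.000e-04]
[-1.671e-01 -3.000e-03  1.321e-01  1.000e-04 -2.000e-04  2.000e-04]
[-2.451e-01 -3.100e-03  1.320e-01  1.000e-04 -2.000e-04  2.000e-04]
now [0.4475 0.0206 0.2491] [ 1.7998e+02 -6.0000e-02 -1.7704e+02] [-0.4  0.4  0.4] 0.017717730592027196 13.3 [ -12.   15.  113.    0.   52. -105.]
```

>>> drive_tool --steps "-0.58 -0.001 -0.003 0.06 0 0 0; -0.58 -0.001 -0.003 0.12 0 0 0; -0.58 -0.001 -0.003 0.132 0 0 0; -0.58 -0.001 -0.003 0.132 0 0 0; -0.58 -0.02 -0.003 0.132 0 0 0; -0.58 -0.04 -0.003 0.132 0 0 0; -0.58 -0.06 -0.003 0.132 0 0 0; -0.58 -0.08 -0.003 0.132 0 0 0; -0.58 -0.1 -0.003 0.132 0 0 0; -0.58 -0.12 -0.003 0.132 0 0 0"

```text
time_s: 14.55
ee_pos: [0.5079, 0.021, 0.1836]
tool_rot: [180.0, -0.0, -177.1]
contact_force: [0.5, 0.5, 0.7]
width: 0.0178
finger_force: 0.4
```

```bash
python3 - <<'E'
from h import *
block()
s=np.load("side.npz")["a"]; save("pics/s4.png",cv2.resize(s[110:240,190:340],None,fx=4.5,fy=4.5,interpolation=cv2.INTER_CUBIC))
rows((*rk(-.081,.037),.183,182.9))
E
```

```text
top 0.58 world [ 417.8 -126.5] rack [-240.6 -106.9] [66.8 49.4] 79.1 264 [202.5 137.  161. ]
top 0.57 world [ 502.1 -212.7] rack [-160.8 -197.3] [49.8 70.2] 9.9 274 [118.  65. 148.]
side 0.82 world [ 415.7 -128.9] rack [-242.9 -109.2] [75.9 48. ] 78.2 403 [209.5 152.  174.5]
side 0.81 world [344.8  15.7] rack [-306.3   38.8] [51.  76.2] 9.1 333 [129.  91. 102.]
side 0.72 world [551.6  23.9] rack [-99.4  36.5] [68.3 55.5] 3.2 219 [134. 125. 108.]
side 0.61 world [ 500.4 -214.4] rack [-162.6 -198.9] [51.7 73.4] 10.5 469 [132.  86. 155.]
side 0.57 world [489.9 116.2] rack [-156.4  131.8] [25.9 64.7] 20.6 85 [64.  90.5 61. ]
[-0.1255  0.0023  0.0011  0.     -0.      0.    ]
now [0.5073 0.021  0.1836] [ 1.800e+02 -1.000e-02 -1.771e+02] [ 0.1 -0.4 -0.8] 0.018225169651294414 14.75 [ -10.   26.  108.   -0.   46. -103.]
```

View pics/s4.png

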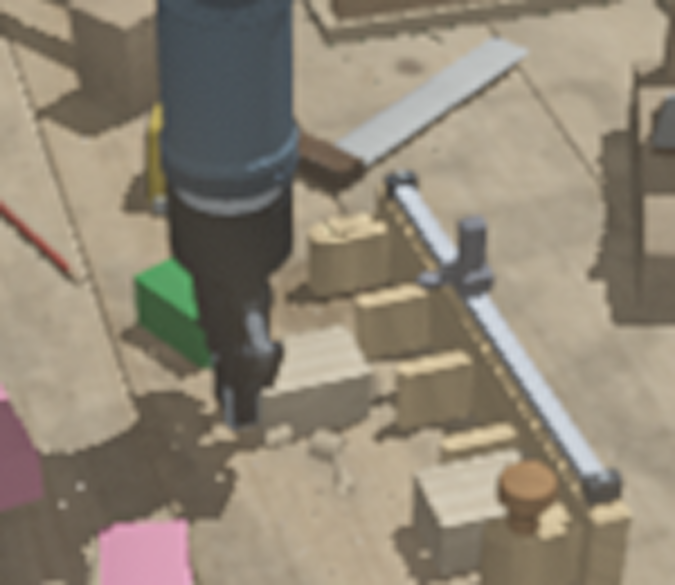

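The block is lined up with the third gap (crop 320,375), about to enter. I push it home and slow at the end.

>>> drive_tool --steps "-0.58 -0.02 0 0 0 0 0; -0.58 -0.04 0.001 0 0 0 0; -0.58 -0.06 0.001 0 0 0 0; -0.58 -0.08 0.001 0 0 0 0; -0.58 -0.095 0.001 0 0 0 0; -0.58 -0.108 0.001 0 0 0 0; -0.58 -0.115 0.001 0 0 0 0; -0.58 -0.119 0.001 0 0 0 0; -0.58 -0.122 0.001 0 0 0 0; -0.58 -0.122 0.001 0 0 0 0"

```text
time_s: 16.0
ee_pos: [0.5681, 0.0246, 0.1837]
tool_rot: [-180.0, 0.0, -177.1]
contact_force: [0.2, -0.1, -0.1]
width: 0.0182
finger_force: 0.0
```

>>> drive_tool --steps "-0.58 -0.001 0 0 0 0 0; -0.58 -0.001 0 0 0 0 0; -0.58 -0.002 0 0 0 0 0; -0.58 -0.002 0 0 0 0 0; -0.58 -0.003 0 0 0 0 0; -0.58 -0.003 0 0 0 0 0; -0.58 -0.004 0 0 0 0 0; -0.58 -0.004 0 0 0 0 0; -0.58 -0.004 0 0 0 0 0; -0.58 -0.004 0 0 0 0 0"

```text
time_s: 17.25
ee_pos: [0.5702, 0.0247, 0.1837]
tool_rot: [-180.0, 0.0, -177.1]
contact_force: [0.2, 0.1, -0.5]
width: 0.0181
finger_force: 0.0
```

```bash
python3 - <<'E'
from h import *
block(); rows((*rk(-.081,.037),.183,182.9))
E
```

```text
top 0.84 world [ 417.1 -128. ] rack [-241.4 -108.4] [69.5 50.3] 79.8 273 [204. 138. 162.]
top 0.59 world [350.8  -2.9] rack [-301.3   19.9] [30.7 50.7] 88.6 119 [203. 137. 162.]
top 0.53 world [ 502.2 -213.1] rack [-160.7 -197.7] [50.3 69.9] 10.4 277 [119.  66. 149.]
side 0.95 world [504.9 117.7] rack [-141.3  132.5] [52.4 71.4] 27.9 245 [ 79. 107.  74.]
side 0.93 world [ 498.8 -213.6] rack [-164.1 -198. ] [49.3 74.9] 11.1 447 [132.  85. 161.]
side 0.86 world [614.4  26. ] rack [-36.6  35.4] [64.6 55.8] 0.6 173 [148. 139. 122.]
side 0.83 world [ 415.7 -128.9] rack [-242.9 -109.3] [73.4 48.1] 78.4 400 [212. 153. 176.]
side 0.73 world [344.7  15.9] rack [-306.4   38.9] [49. 75.] 9.5 314 [131.  93. 103.]
[ 0.0004  0.0014  0.0015 -0.      0.     -0.    ]
now [0.5701 0.0247 0.1837] [-1.800e+02  1.000e-02 -1.771e+02] [0.1 1.1 0.4] 0.017772138162353887 17.45 [  -9.   30.   99.    0.   50. -102.]
```

Nearly home, with no wall reaction yet. I keep creeping.

>>> drive_tool --steps "-0.58 -0.001 0 0 0 0 0; -0.58 -0.001 0 0 0 0 0; -0.58 -0.002 0 0 0 0 0; -0.58 -0.002 0 0 0 0 0; -0.58 -0.003 0 0 0 0 0; -0.58 -0.003 0 0 0 0 0; -0.58 -0.004 0 0 0 0 0; -0.58 -0.004 0 0 0 0 0; -0.58 -0.004 0 0 0 0 0; -0.58 -0.004 0 0 0 0 0"

```text
time_s: 18.7
ee_pos: [0.5721, 0.0248, 0.1838]
tool_rot: [-180.0, 0.0, -177.1]
contact_force: [-0.5, 0.1, -0.7]
width: 0.018
finger_force: 0.0
```

>>> drive_tool --steps "-0.58 -0.001 0 0 0 0 0; -0.58 -0.001 0 0 0 0 0; -0.58 -0.002 0 0 0 0 0; -0.58 -0.002 0 0 0 0 0; -0.58 -0.003 0 0 0 0 0; -0.58 -0.003 0 0 0 0 0; -0.58 -0.003 0 0 0 0 0; -0.58 -0.003 0 0 0 0 0; -0.58 -0.003 0 0 0 0 0; -0.58 -0.003 0 0 0 0 0"

```text
time_s: 19.95
ee_pos: [0.573, 0.0248, 0.1836]
tool_rot: [180.0, -0.1, -177.1]
contact_force: [-4.2, -1.3, 3.4]
width: 0.0178
finger_force: 2.6
```

The wall is felt (−4 N). One firm nudge squares the block, then I retreat straight back and up.

>>> drive_tool --steps "-0.58 -0.001 0 0 0 0 0; -0.58 -0.002 0 0 0 0 0; -0.58 -0.002 0 0 0 0 0; -0.58 0.01 0 0 0 0 0; -0.58 0.05 0 0 0 0 0; -0.58 0.08 0 -0.06 0 0 0; -0.58 0.1 0 -0.14 0 0 0; -0.58 0.18 0.08 -0.2 0 0 0; -0.58 0.25 0.2 -0.22 0 0 0; -0.58 0.3 0.3 -0.22 0 0 0"

```text
time_s: 21.2
ee_pos: [0.417, 0.1661, 0.295]
tool_rot: [180.0, 0.3, -177.2]
contact_force: [0.6, 0.0, 0.3]
width: 0.018
finger_force: 0.0
```

```bash
python3 - <<'E'
from h import *
tab(); block()
t=np.load("top.npz")["a"]; save("pics/t5.png",cv2.resize(t[130:215,140:390],None,fx=3.2,fy=3.2,interpolation=cv2.INTER_CUBIC))
for n in("top","side"): print(fitrack(n,np.load(n+".npz")["d"])[0].round(4))
rows((.4,0,.3,182.9))
E
```

```text
top tab rack 31 [0.0122 0.0389] [[0.0046, 0.0329], [0.0222, 0.046]]
side tab rack 67 [0.0096 0.0354] [[0.0024, 0.0302], [0.0181, 0.0429]]
top 0.88 world [616.9  28.4] rack [-33.9  37.7] [69.8 49.5] 2.6 252 [180. 164. 143.]
top 0.83 world [507.  119.7] rack [-139.1  134.4] [50.  66.9] 27.9 263 [ 65. 140.  83.]
top 0.76 world [ 417.  -128.1] rack [-241.5 -108.5] [69.8 49.7] 79.6 282 [200. 135. 158.]
top 0.73 world [ 502.3 -213.1] rack [-160.6 -197.8] [49.3 70.8] 10.1 282 [116.  64. 146.]
top 0.53 world [347.   17.8] rack [-304.    40.7] [49.6 70.3] 11.0 285 [200. 135. 159.]
side 0.86 world [614.3  25. ] rack [-36.7  34.4] [71.5 55. ] 4.4 270 [160. 151. 131.]
side 0.75 world [ 415.5 -129.7] rack [-243. -110.] [74.5 48.1] 78.5 409 [206. 148. 171.]
side 0.75 world [503.7 119.8] rack [-142.3  134.7] [52.6 76.2] 25.6 254 [ 83.  107.5  76. ]
side 0.66 world [344.6  17.2] rack [-306.5   40.3] [49.8 73.9] 10.9 318 [199.  141.5 163.5]
side 0.56 world [ 499.6 -215.3] rack [-163.4 -199.8] [49.7 72.9] 9.8 449 [127.  82. 155.]
[ 0.654  -0.0056  0.0467]
[ 0.6512 -0.009   0.0537]
[ 5.290e-02 -3.271e-01 -1.240e-02 -0.000e+00  3.000e-04 -0.000e+00]
now [0.4182 0.1647 0.2938] [-1.7999e+02  9.0000e-02 -1.7711e+02] [-0.3 -0.6 -0.1] 0.017862276253758497 21.5 [  7.  11. 110.  -0.  59. -86.]
```

View pics/t5.png

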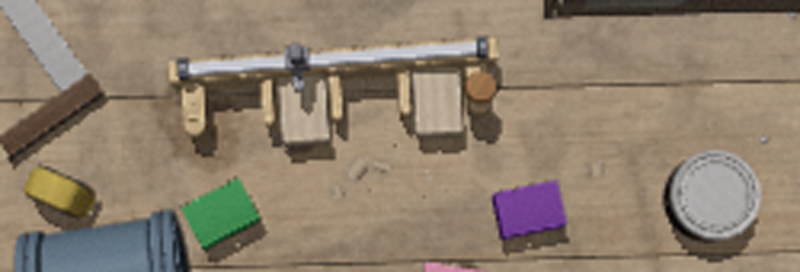

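The block (crop 305,110) is home in the third gap. The pointer (295,60) is at its middle, and the stored block, tape and tin are untouched.

```bash
python3 -c "
from station import *
print(job_done())"
```

```text
the job is handed in; nothing more can be done
None
```

The job is handed in: the pointer stands at the middle of the third gap from the knob peg, to within about 2 mm by the cameras. The loose block was pushed fully home in that gap, and the stored block, tape measure and tin were left untouched.

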